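# Unclip the time switch from its rail

## Robot

A 6-joint arm with a two-finger parallel gripper is mounted at the origin on a cart in front of the work surface, level with it; the furniture and walls round the work are solid. World frame = base frame: x ahead of the robot, y to its left, z up, the work surface at z = 0. Lengths are in m, angles in degrees, forces in N, time in s.
With the tool pointing down it reaches from about 0.325 to 0.85 m from the base axis. Payload 15.5 kg.
Tool frame: the origin (TCP) lies midway between the tips of the shut fingers; the grasp point (between the pads) lies 19 mm behind it; z points along the fingers, y is the line along which they close (so a half turn about z gives the same grasp; the last joint's range is limited). The gripper opens to 91 mm and grips with 3 to 60 N. Pads are 32 mm wide; open, the fingers measure 118 mm over their backs; the gripper's body (76 mm by 178 mm) begins 60 mm behind the grasp point.
Start: joints at [58.012, 28.281, 77.091, -0, 74.628, -5.472], TCP at [0.279, 0.559, 0.214] pointing down, gripper open.
Joint ranges: [-166.48, 166.48], [-47.26, 123.95], [12.59, 153.08], [-70.14, 250.14], [6.76, 159.57], [-176.63, 176.63]. Speed limits (degrees/s): [108.29, 108.29, 147.25, 172.46, 172.46, 172.46].

## Interface

Orientations are given as a 3x3 rotation matrix whose columns are the frame's x, y, z axes.
In Python, from bench import ctrl gives the robot as it stands. The module is installed in compiled form; this text tells all that it offers. Calls block until the motion is done:
- ctrl.goto(position, orientation): joint-space move of the TCP to a pose.
- ctrl.move_l(position, vel=0.15, ori=None, contact_N=None): straight line of the TCP; ori=None keeps the orientation; vel is the mean speed in m/s. With contact_N (N) it stops when the force on the tool has changed by that much, and returns True; else False.
- ctrl.movej(angles): joint-space move.
- ctrl.command_gripper(opening): opening from 0.0 (shut) to 1.0 (fully open); the grip force is fixed at half the most; returns when the fingers have stopped.
- ctrl.sleep(seconds).
- ctrl.ik(position, orientation): joint angles nearest the present ones, or None.
- ctrl.read_camera(name): name is "scene" or "top" or "wrist"; returns the picture (384x512x3 uint8, blue, green, red); there is no depth.
- ctrl.camera_params(name): a dict with "fx", "fy", "cx", "cy" (pixels), "pose" (4x4, takes a point from camera to world coordinates); the wrist camera has in their place "T_tool_cam" (4x4, takes a point from camera to tool coordinates, whose origin is the TCP and whose axes are the flange's). Camera axes: x right, y up, looking along -z (the intrinsics and any distortion apply to the point x, -y, -z); pixel columns grow to the right and rows downward; lengths in m; the calibration is good to about 2 mm. A picture is of the moment at which its call begins: read the wrist's pose just before it. camera_params takes no time and is no camera call.
A pose or a line that the arm cannot do raises ctrl.MotionError and nothing moves.
- ctrl.sign_off(): hands the job in; it is judged then, once.
Readings, each from a call of its own:
- ctrl.current_t(): time.
- ctrl.current_q(): joint angles.
- ctrl.current_dq(): joint speeds.
- ctrl.current_effort(): joint torques, N m.
- ctrl.current_tool_pos(): TCP position.
- ctrl.current_eef_rot(): TCP orientation.
- ctrl.current_contact_force(): force on the tool from outside, world axes, zero at the start.
- ctrl.current_wrist_torque(): the same for the moment, N m.
- ctrl.current_grip_width(): opening from 0.0 (shut) to 1.0 (fully open).
- ctrl.current_grasp_force(): force on a finger pad.
Only numpy, scipy, OpenCV 4.12 (cv2) and the standard library are available. Lean on these libraries where they do the work, as an engineer would, in place of code of your own. Each camera call takes 0.05 s, during which the arm holds its last target. There are 200 camera calls.

## Task

Take the time switch (the module with the round dial) off its mounting rail and stand it upright on its base in the empty part of the tool tray. It hangs by a claw under the rail's front lip: ease it back against its sprung foot until the claw is free, tip its front up over the lip and lift it off. Do not force anything, set it down gently, and leave the other modules and everything else where they are.

Things in the scene. Friction and masses are not known exactly. Their poses are not given: they have to be found in the camera images.
- timer: Time switch on the rail: off-white housing 132 mm across the rail (x) by 50 along it (y), 0.22 kg, round 42 mm dial on top. Origin: centre of its underside; +x away from the robot, z up. Lower body up to z = 48 mm, raised nose (x = -30 to 30) up to 70, dial 77. Its seat, at z = 8.5, rests on the rail's top face. In any of the three places on the rail; 45 mm or more free on both sides.
- grip (a point): Where to grip the time switch: its middle, 38 mm above its origin; pinch firmly (60 to 90 N) across the 50 mm (its y). Held higher up or loosely it turns in the fingers while tipped.
- claw (a point): Tip of the fixed front claw, 2.5 mm thick, hooked 1 to 10 mm under the rail's front lip; at x = -26.9, z = 1.25 mm in the time switch. It leaves the lip when the time switch is pulled towards its own -x: 0 to 9.5 mm of free play (not measurable, must be felt), then 1.2 mm against the foot's spring. Then tip the front up (turn about its +y): from 8 degrees the claw is above the lip.
- toe (a point): Tip of the sprung rear foot's toe, under the rear lip; x = 36, z = 1.5 mm in the time switch. Foot spring: 2 N at first touch, 2 N more per mm, hard stop at 2.4 mm (6.8 N); sliding friction adds 1 to 3 N. Keep it pressed, 5 to 7 N, while tipping about the rear lip's edge (then at x = 49, z = 8.5 in the time switch). 10 degrees is right; over 14 the toe binds. Then 15 mm towards +x, still tilted, frees the toe; lift.
- plate: Steel plate 210 x 350 mm on rubber feet, fixed; origin on the worktop under its centre, x across the rail (away from the robot), y along it; top at z = 10 mm. Carries an aluminium top-hat rail 75 mm wide, 330 long, top face at z = 35, with lips 12.5 wide, 3 thick on both sides. Screwed down through cross slots: the rail's centre line lies up to 4.5 mm either way across the plate, not seen in this pose.
- breaker: Circuit breaker on the same rail, same housing as the time switch, black toggle on the nose instead of a dial; fixed, to be left alone. Origin: centre of its underside.
- relay: Relay on the same rail, 132 x 50 mm, longer flat nose (78 mm) with a clear window; fixed, to be left alone. Origin: centre of its underside. The three modules stand in any order, about 100 mm apart.
- tray: Open dark plastic tool tray, outside 160 (its x) x 270 mm (its y, pointing away from the robot), 34 mm high, walls 2 mm, floor 2 mm thick, loose, 0.3 kg. Origin: centre of its underside. A hex key and a marker pen lie across its far (+y) end; the rest (tray y from -130 to +65 mm) is empty.
- hex_key: Hex key, 82 mm, in the tray; bystander.
- marker: Marker pen, 135 mm, in the tray; bystander.
- screwdriver: Screwdriver, 221 mm, lying on the worktop between plate and tray; bystander.
- tape_measure: Tape measure, 71 mm, standing on the worktop to the right of the plate; bystander.
- torch: Small torch, 122 mm, lying on the worktop behind the plate; bystander.

How it is judged (in metres and radians):
On the way, in this order (a step that is already met when the one before it is completed fails the run):
1. the time switch is tipped back and its front claw is above the rail's lip (z of claw in the frame of plate above 0.0375 m and angle between timer's own z axis and vertical above 0.08 rad), for 0.1 s.
2. it is lifted clear of the rail (z of timer in the frame of plate above 0.055 m), for 0.2 s.
At the end, for the whole second after the job is handed in: The time switch stands still and upright (within 0.1 rad) on the floor of the tray, its underside within 4 mm of the floor, in the part away from the hex key and marker; the tray lies flat (x of timer in the frame of tray between -0.078 and 0.078 m and y of timer in the frame of tray between -0.133 and 0.075 m and z of timer in the frame of tray between 0 and 0.006 m and angle between timer's own z axis and vertical below 0.1 rad and angle between tray's own z axis and vertical below 0.05 rad and linear speed of timer below 0.02 m/s); the robot touches nothing.
It fails at once if the time switch is forced: it bears on the rail or plate with more than 16 N once it is drawn back 1 mm or tipped (contact force between timer and plate above 16 N and (x of timer in the frame of plate below -0.0058 m or angle between timer's own z axis and vertical above 0.03 rad)).
It fails at once if the time switch is pressed on the rail or plate with more than 30 N at any time (contact force between timer and plate above 30 N).
It fails at once if it is set down hard: more than 25 N between the time switch and the tray (contact force between timer and tray above 25 N).
It fails at once if the breaker or the relay is struck (over 8 N) (contact force between any of breaker, relay and anything else above 8 N).
It fails at once if a bystander is moved by more than 30 mm (distance of any of screwdriver, tape_measure, torch, hex_key, marker from where it was at the start of the episode above 0.03 m).
It also fails if it takes over 72 s, if anything falls off the work surface, if the arm or the gripper's body presses on something with over 40 N, if the wrist force passes 120 N, or if a joint passes its speed limit or range.

## Working session

There is one attempt and no reset: what is moved stays moved. The work goes in short steps, each a Python script; the robot and the scene stay as the last script left them, time stands still between calls to the robot, and variables do not carry over. Pictures are saved under pics/ and viewed, at most 10 in all, crops included, and the job is handed in when it is done.

```bash
mkdir -p pics; python3 - <<'E'
from bench import ctrl
import cv2,numpy as np
np.set_printoptions(precision=4,suppress=True)
for n in("scene","top"):
    cv2.imwrite(f"pics/{n}0.png",ctrl.read_camera(n)); print(n,ctrl.camera_params(n))
print(ctrl.camera_params("wrist")); print(ctrl.current_eef_rot(),ctrl.current_t(),ctrl.current_contact_force(),ctrl.current_grip_width())
E
```

```text
scene {'fx': 421.88262343567055, 'fy': 421.88262343567055, 'cx': 256.1509620070319, 'cy': 188.64270322016853, 'pose': array([[ 0.5202,  0.3372, -0.7847, -0.5221],
       [-0.8539,  0.2218, -0.4708, -0.6704],
       [ 0.0153,  0.9149,  0.4033,  0.6796],
       [ 0.    ,  0.    ,  0.    ,  1.    ]])}
top {'fx': 372.08513347329415, 'fy': 372.08513347329415, 'cx': 259.53540182358074, 'cy': 184.33135912583043, 'pose': array([[-0.425 ,  0.878 , -0.22  ,  0.3837],
       [-0.9052, -0.412 ,  0.1045,  0.126 ],
       [ 0.0011,  0.2436,  0.9699,  1.2095],
       [ 0.    ,  0.    ,  0.    ,  1.    ]])}
{'fx': 299.61649837796955, 'fy': 299.61649837796955, 'cx': 261.39641131021733, 'cy': 196.07631847445836, 'T_tool_cam': array([[ 0.0002,  0.961 ,  0.2764,  0.0774],
       [ 1.    , -0.0003,  0.0001,  0.0007],
       [ 0.0002,  0.2764, -0.961 , -0.1707],
       [ 0.    ,  0.    ,  0.    ,  1.    ]])}
[[-0.8948  0.4464 -0.0006]
 [ 0.4464  0.8948 -0.0009]
 [ 0.0001 -0.0011 -1.    ]] 0.1 [-0.1867  0.1366  0.8016] 1.0016645416312318
```

View pics/scene0.png

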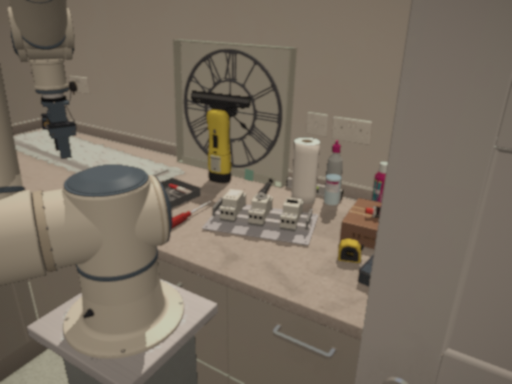

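View pics/top0.png

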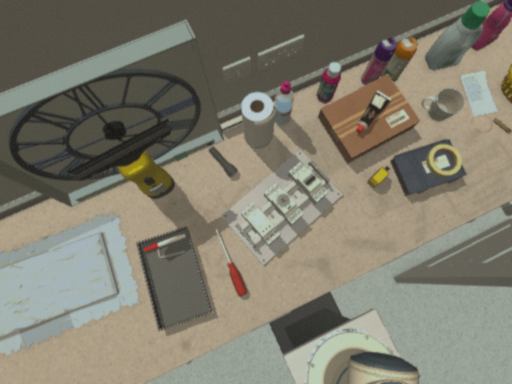

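The scene view shows the plate with three modules at about (262,212). In the top view the plate is centred at about (284,207), the round dial looks to be on the middle module at (285,201), and the tray is at about (175,280) with the marker at its (165,243) end. Next I'll compute rough positions and move the wrist camera over the plate.

```bash
cat > h.py <<'E'
from bench import ctrl
import cv2,numpy as np
np.set_printoptions(precision=4,suppress=True)
def wristpose():
    T=np.eye(4);T[:3,:3]=ctrl.current_eef_rot();T[:3,3]=ctrl.current_tool_pos()
    return T@np.array(ctrl.camera_params("wrist")["T_tool_cam"])
def cast(name,px,z,T=None):
    p=ctrl.camera_params(name); T=p["pose"] if T is None else T
    px=np.atleast_2d(np.array(px,float))
    d=np.c_[(px[:,0]-p["cx"])/p["fx"],-(px[:,1]-p["cy"])/p["fy"],-np.ones(len(px))]@T[:3,:3].T
    return T[:3,3]+d*((z-T[2,3])/d[:,2])[:,None]
def R(yaw):  # tool down, tool y axis at heading yaw (rad)
    y=np.array([np.cos(yaw),np.sin(yaw),0]);z=np.array([0,0,-1.]);return np.c_[np.cross(y,z),y,z]
E
python3 - <<'E'
from h import *
print("plate corners",cast("top",[(306,152),(342,194),(267,261),(226,212)],.01))
print("modules",cast("top",[(258,222),(285,201),(310,178)],.1))
print("tray",cast("top",[(138,241),(186,228),(213,314),(162,330)],.034))
print("screwdriver, torch",cast("top",[(218,232),(240,292),(212,150),(235,175)],.01))
E
python3 -c "
import cv2;i=cv2.imread('pics/top0.png')[130:340,120:360];cv2.imwrite('pics/topc.png',cv2.resize(i,None,fx=2.8,fy=2.8,interpolation=3))"
```

```text
plate corners [[ 0.6912 -0.1944  0.01  ]
 [ 0.5103 -0.2359  0.01  ]
 [ 0.4196  0.0815  0.01  ]
 [ 0.618   0.1353  0.01  ]]
modules [[ 0.5319  0.06    0.1   ]
 [ 0.5552 -0.0415  0.1   ]
 [ 0.5874 -0.1433  0.1   ]]
tray [[0.6464 0.4222 0.034 ]
 [0.6202 0.2704 0.034 ]
 [0.3471 0.2956 0.034 ]
 [0.3701 0.4503 0.034 ]]
screwdriver, torch [[0.5693 0.185  0.01  ]
 [0.3701 0.1977 0.01  ]
 [0.8335 0.0919 0.01  ]
 [0.7198 0.0573 0.01  ]]
```

View pics/topc.png

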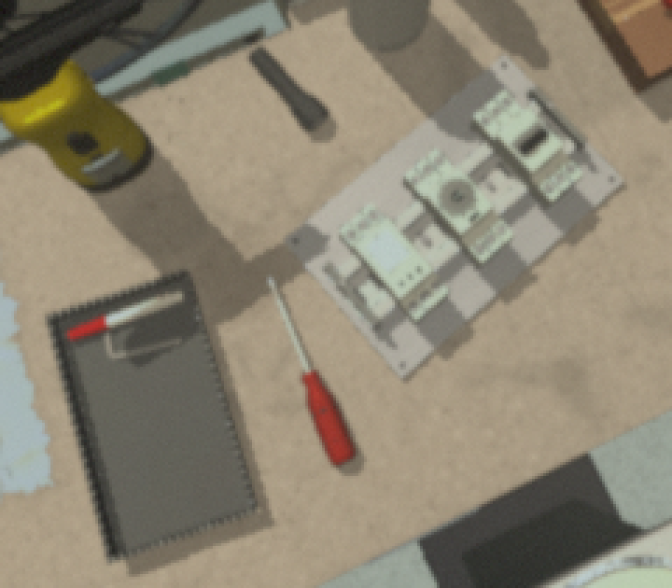

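The crop confirms it: the dial at (455,195) is on the middle module. The left one is the relay, with its window, and the right one is the breaker, with its black toggle. The marker and hex key lie at the tray's far end.

```bash
python3 - <<'E'
from h import *
yaw=np.radians(14)
for a in (yaw+np.pi/2,yaw-np.pi/2):
    print(ctrl.ik([.555,-.0415,.07],R(a)),ctrl.ik([.5,.35,.1],R(a)))
px=np.array([np.cos(yaw),np.sin(yaw),0])
c=np.array([.556,-.0415,0])
ctrl.goto(c-px*.01+[0,0,.26],R(yaw+np.pi/2)); ctrl.sleep(.3)
T=wristpose(); im=ctrl.read_camera("wrist"); cv2.imwrite("pics/w1.png",im); np.save("w1.npy",T); print(T,ctrl.current_t(),ctrl.current_q())
E
```

```text
[ -10.4238   33.2993   95.5011   -0.       51.1996 -114.4238] [ 29.388   34.3015  86.2537  -0.      59.4449 -74.612 ]
[-10.4238  33.2993  95.5011  -0.      51.1996  65.5762] [ 29.388   34.3015  86.2537  -0.      59.4449 105.388 ]
[[-0.2425 -0.9324 -0.268   0.4715]
 [ 0.9702 -0.2331 -0.0668 -0.0624]
 [-0.0002 -0.2762  0.9611  0.4306]
 [ 0.      0.      0.      1.    ]] 2.8083 [ -10.8194   19.5532   84.2721    0.0003   76.1781 -114.8349]
```

View pics/w1.png

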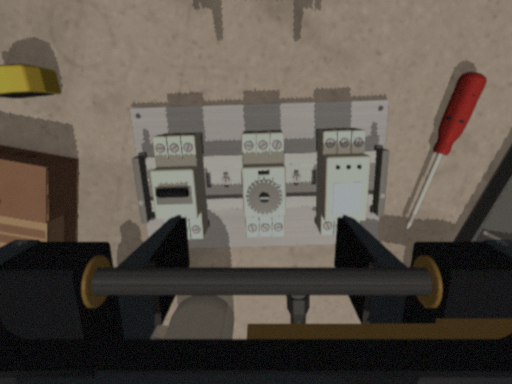

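The wrist view shows the timer in the middle: dial at (264,197), housing from row 131 to 237 and columns 242 to 285. The plate's front edge runs from (132,106) to (388,98). Now I'll measure these.

```bash
python3 - <<'E'
from h import *
im=cv2.imread("pics/w1.png"); T=np.load("w1.npy")
g=cv2.cvtColor(im,cv2.COLOR_BGR2GRAY)
c=cv2.HoughCircles(cv2.medianBlur(g[165:230,235:295],3),cv2.HOUGH_GRADIENT,1,50,param1=80,param2=12,minRadius=14,maxRadius=26)
d=c[0,0,:2]+[235,165]; print("dial px",d,c[0,0,2]); D=cast("wrist",d,.1015,T); print("dial",D)
# housing sub-pixel edges: brightness profiles
sob_x=cv2.Sobel(cv2.GaussianBlur(g,(0,0),1).astype(float),cv2.CV_64F,1,0); sob_y=cv2.Sobel(cv2.GaussianBlur(g,(0,0),1).astype(float),cv2.CV_64F,0,1)
for r in (137,141,148,222,226,230):
    print(r,236+sob_x[r,236:252].argmax(),275+sob_x[r,275:295].argmin(), cast("wrist",[(236+sob_x[r,236:252].argmax()+.5,r),(275+sob_x[r,275:295].argmin()+.5,r)],.0745,T)[:,:2].ravel())
for x in (248,255,262,269,276):
    print(x,122+sob_y[122:142,x].argmax(),228+sob_y[228:245,x].argmin())
# plate front edge
xs=np.r_[140:165,205:240,290:318,365:382]; ys=[92+sob_y[92:115,x].argmax() for x in xs]
k=np.polyfit(xs,ys,1); r=np.abs(np.polyval(k,xs)-ys); ok=r<2; k=np.polyfit(xs[ok],np.array(ys)[ok],1)
P=cast("wrist",[(140,np.polyval(k,140)),(380,np.polyval(k,380))],.01,T); v=P[1]-P[0]; print(P,"yaw",np.degrees(np.arctan2(-v[0],v[1])),ok.mean())
for px in ((263,131),(263,237)): print(cast("wrist",px,.0745,T))
cv2.imwrite("pics/w1c.png",cv2.resize(im[95:255,120:400],None,fx=2.8,fy=2.8,interpolation=3))
E
```

```text
dial px [263.5 195.5] 17.1
dial [[ 0.562  -0.0373  0.1015]]
137 242 283 [ 0.5064 -0.0765  0.4947 -0.0299]
141 241 284 [ 0.5112 -0.0766  0.4989 -0.0276]
148 241 283 [ 0.5191 -0.0748  0.5071 -0.0266]
222 246 284 [ 0.6086 -0.0476  0.5969 -0.0009]
226 245 279 [ 0.6142 -0.0476  0.6037 -0.0056]
230 245 284 [ 0.6195 -0.0464  0.6074  0.002 ]
248 133 237
255 133 237
262 133 236
269 133 236
276 132 236
[[ 0.5078 -0.2218  0.01  ]
 [ 0.4203  0.0882  0.01  ]] yaw 15.774808685310802 0.9714285714285714
[[ 0.4939 -0.0549  0.0745]]
[[ 0.6235 -0.0223  0.0745]]
```

View pics/w1c.png

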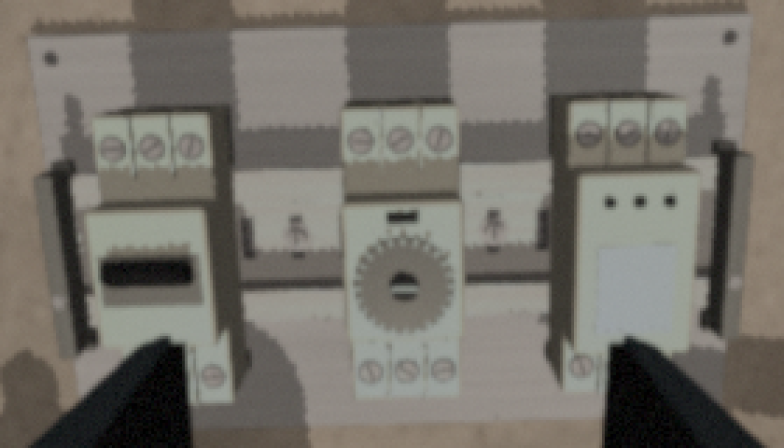

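The close-up confirms the housing edges. The timer's centre is about (0.559,-0.038) with yaw 15.6°. The dial, at crop (404,287), sits toward the rear of the nose. Next I'll approach and grip.

```bash
cat >> h.py <<'E'
yaw=np.radians(15.6); PX=np.array([np.cos(yaw),np.sin(yaw),0]); PY=np.array([-np.sin(yaw),np.cos(yaw),0]); PZ=np.array([0,0,1.])
C0=np.array([.559,-.038,0])
def F():
    f=[]
    for _ in range(4): f.append(np.array(ctrl.current_contact_force())); ctrl.sleep(.01)
    f=np.mean(f,0); return np.array([f@PX,f@PY,f[2]])
def st(s=""):
    p=np.array(ctrl.current_tool_pos()); q=p-C0
    print(s,"t%.2f"%ctrl.current_t(),"p",np.array([q@PX,q@PY,p[2]])*1e3,"F",F(),"M",np.array(ctrl.current_wrist_torque()),"g",round(ctrl.current_grip_width(),3),round(ctrl.current_grasp_force(),1),flush=True)
E
python3 - <<'E'
from h import *
Rg=R(yaw+np.pi/2)
print(cast("wrist",(264.3,197.3),.1035,np.load("w1.npy"))-C0)
ctrl.goto(C0+[0,0,.15],Rg); st("above")
print(ctrl.move_l(C0+[0,0,.0455],vel=.08,contact_N=6)); ctrl.sleep(.2); st("down")
ctrl.command_gripper(.62); ctrl.sleep(.1); st("near")
cv2.imwrite("pics/w2.png",ctrl.read_camera("wrist"))
E
```

```text
[[0.0043 0.0019 0.1035]]
above t3.33 p [  0.2202  -0.1169 150.642 ] F [ 0.1269 -0.0886  0.1728] M [0.0242 0.0337 0.0497] g 0.999 0.0
False
down t5.02 p [ 0.1474 -0.0774 45.7804] F [0.018  0.2838 0.0655] M [ 0.0399  0.0218 -0.0249] g 1.0 0.0
near t5.84 p [-0.0077 -0.0088 45.4949] F [-0.3885  0.0217 -0.1787] M [ 0.0771  0.0811 -0.0282] g 0.619 0.0
```

View pics/w2.png

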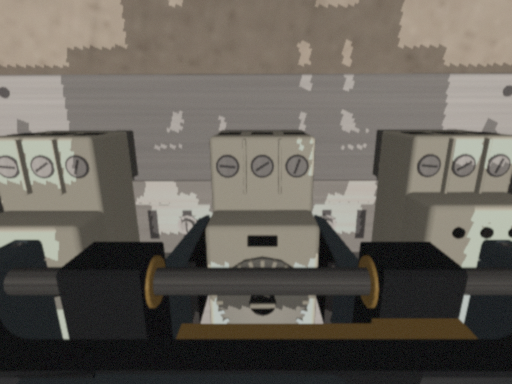

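The timer sits centred between the fingers, spanning columns 212 to 312 with its front top edge at about row 136. Now I'll check x from this view and close the gripper.

```bash
python3 - <<'E'
from h import *
T=wristpose()
for px in((220,136),(262,135),(304,136)):
    v=cast("wrist",px,.0745,T)[0]-C0; print(v@PX,v@PY)
ctrl.command_gripper(0.0); ctrl.sleep(.3); st("grip")
E
```

```text
-0.06548751889416589 -0.019318735156577206
-0.06594964615713343 0.00021541749070865326
-0.0654974891973617 0.019749321696364834
grip t6.50 p [ 0.005   0.0236 45.4996] F [ 0.0449 -0.0256 -0.0962] M [ 0.1133  0.0421 -0.0357] g 0.546 30.0
```

```bash
python3 - <<'E'
from h import *
x=0
while x>-12e-3:
    x-=.5e-3
    ctrl.move_l(C0+PX*x+[0,0,.0455],vel=.005); ctrl.sleep(.12)
    f=F(); p=np.array(ctrl.current_tool_pos())-C0
    print(round(x*1e3,1),"act",round(p@PX*1e3,2),f,"t%.1f"%ctrl.current_t())
    if abs(f[0])>4.0 or abs(f[2])>8: break
st()
E
```

```text
-0.5 act -0.43 [ 0.884  -0.3208 -0.4266] t6.9
-1.0 act -1.05 [ 0.1667 -0.1628 -0.5843] t7.3
-1.5 act -1.58 [-0.2113 -0.3951  0.3546] t7.7
-2.0 act -2.03 [-0.1072 -0.4078 -0.4203] t8.1
-2.5 act -2.52 [ 0.403  -0.4231  0.0928] t8.5
-3.0 act -3.02 [ 0.5209 -0.449  -0.3819] t8.9
-3.5 act -3.54 [ 0.4109 -0.4253 -0.1268] t9.3
-4.0 act -4.03 [0.5266 0.0451 0.2332] t9.7
-4.5 act -4.53 [ 0.6047  0.0902 -0.3733] t10.1
-5.0 act -5.01 [ 0.6314 -0.2388 -0.5129] t10.5
-5.5 act -5.52 [ 0.3866 -0.034  -0.028 ] t10.9
-6.0 act -6.04 [ 0.7435 -0.1857  0.2409] t11.3
-6.5 act -6.53 [ 0.4223 -0.034   0.2949] t11.7
-7.0 act -7.0 [ 0.4235 -0.0413  0.5053] t12.1
-7.5 act -7.54 [ 0.7179 -0.2211  0.4257] t12.5
-8.0 act -7.85 [ 2.4411  0.1499 -1.8427] t12.9
-8.5 act -8.4 [ 3.4502  0.3975 -2.1992] t13.3
-9.0 act -8.92 [ 3.9296  0.1193 -2.2006] t13.7
-9.5 act -9.36 [ 4.9546  0.485  -2.6722] t14.1
 t14.13 p [-9.3634 -0.0274 45.5322] F [ 5.3772  0.1981 -2.7152] M [ 0.3879 -0.9896  0.0239] g 0.546 30.0
```

Toe contact was felt at about -7.8 mm, with a slope of about 2 N/mm as expected. Next I'll press to about 6 N and tip about the rear lip edge, servoing on the force.

```bash
cat >> h.py <<'E'
Rg=R(yaw+np.pi/2)
def tip(x,deg,dx=0,dz=0,vel=.006):
    a=np.radians(deg); Ry=cv2.Rodrigues(PY*a)[0]
    piv=C0+PX*(x+.049)+PZ*.035
    p=piv+Ry@(PX*-.049+PZ*.0105)+PX*dx+PZ*dz
    ctrl.move_l(p,vel=vel,ori=Ry@Rg)
E
python3 - <<'E'
from h import *
x=-9.7e-3; tip(x,0); ctrl.sleep(.15); st("press")
dx=dz=0
for d in np.arange(1,10.6,.5):
    tip(x,d,dx,dz); ctrl.sleep(.08); f=F()
    print(d,f,"dx%.2f dz%.2f t%.1f"%(dx*1e3,dz*1e3,ctrl.current_t()))
    if abs(f[0])>10 or abs(f[2])>9: print("ABORT");break
    dx+=np.clip((f[0]-6)*.25e-3,-.3e-3,.3e-3)   # too little resistance -> further toward -x
    dz+=np.clip((-3-f[2])*-.05e-3,-.15e-3,.15e-3) if abs(f[2]+3)>2.5 else 0
st()
E
```

```text
press t14.57 p [-9.5049 -0.0728 45.5398] F [ 5.7642 -0.1198 -2.8187] M [ 0.4202 -1.0129  0.0013] g 0.551 30.0
1.0 [ 5.0241  0.6676 -2.8406] dx0.00 dz0.00 t15.0
1.5 [ 5.844   0.0278 -2.9247] dx-0.24 dz0.00 t15.4
2.0 [ 5.9333  0.0292 -2.7425] dx-0.28 dz0.00 t15.7
2.5 [ 5.9248  0.3757 -2.7847] dx-0.30 dz0.00 t16.1
3.0 [ 6.227   0.5558 -2.8935] dx-0.32 dz0.00 t16.5
3.5 [ 6.0547  0.4209 -3.2527] dx-0.26 dz0.00 t16.8
4.0 [ 6.1193  0.7553 -2.9151] dx-0.25 dz0.00 t17.2
4.5 [ 5.6606  0.2787 -3.4843] dx-0.22 dz0.00 t17.6
5.0 [ 6.0858  0.047  -2.9625] dx-0.30 dz0.00 t17.9
5.5 [ 6.0585  0.4309 -3.2523] dx-0.28 dz0.00 t18.3
6.0 [ 6.1091  0.3249 -3.1519] dx-0.27 dz0.00 t18.7
6.5 [ 6.268   0.6049 -3.1497] dx-0.24 dz0.00 t19.0
7.0 [ 5.4187 -0.1031 -3.3473] dx-0.17 dz0.00 t19.4
7.5 [ 6.2328  0.1985 -3.3708] dx-0.32 dz0.00 t19.8
8.0 [ 5.8752  0.3442 -3.6797] dx-0.26 dz0.00 t20.1
8.5 [ 6.2265  0.308  -3.0956] dx-0.29 dz0.00 t20.5
9.0 [ 6.4595  0.0443 -3.5418] dx-0.23 dz0.00 t20.9
9.5 [ 5.5242  0.0756 -3.5168] dx-0.12 dz0.00 t21.2
10.0 [ 6.4003 -0.067  -3.2636] dx-0.24 dz0.00 t21.6
10.5 [ 5.6434  0.321  -3.3809] dx-0.14 dz0.00 t22.0
 t21.98 p [-6.7707 -0.0536 54.19  ] F [ 6.1925  0.2459 -4.0657] M [ 0.4492 -1.2919  0.0121] g 0.547 30.0
```

```bash
python3 - <<'E'
from h import *
R0=np.array(ctrl.current_eef_rot()); p0=np.array(ctrl.current_tool_pos()); ok=True
for k in range(1,17):
    ctrl.move_l(p0+PX*k*1e-3,vel=.008,ori=R0); ctrl.sleep(.04); f=F(); print(k,f,"t%.1f"%ctrl.current_t())
    if abs(f[0])>8 or abs(f[2]+2.5)>5: ok=False; print("ABORT"); break
if ok:
    for k in range(1,9):
        ctrl.move_l(p0+PX*.016+PZ*k*2e-3,vel=.015,ori=R0); f=F(); print("up",k,f)
        if f[2]<-7: print("ABORT"); ok=False; break
if ok: ctrl.move_l(p0+PX*.016+PZ*.10,vel=.08,ori=R0); ctrl.sleep(.1); st("lifted"); cv2.imwrite("pics/w3.png",ctrl.read_camera("wrist"))
E
```

```text
1 [ 4.1299 -0.1382 -4.0969] t22.4
2 [ 3.0824 -0.3583 -4.3489] t22.8
3 [ 0.1375 -0.1721 -1.918 ] t23.1
4 [-0.1666  0.0259 -2.402 ] t23.4
5 [-0.132   0.1649 -1.9005] t23.8
6 [ 0.1647 -0.1922 -2.4652] t24.1
7 [ 0.245   0.2501 -1.8229] t24.5
8 [-0.5746  0.1142 -2.2257] t24.9
9 [ 0.0291 -0.1905 -2.8168] t25.2
10 [ 0.092   0.1733 -2.2071] t25.6
11 [-0.2623  0.0416 -2.0678] t25.9
12 [-0.0498  0.2019 -1.7883] t26.2
13 [-0.0711 -0.2724 -1.9428] t26.6
14 [ 0.1258  0.2188 -2.4253] t26.9
15 [-0.0491 -0.1696 -1.9638] t27.3
16 [ 0.1063  0.1631 -2.1532] t27.6
up 1 [-0.2728 -0.1852 -2.3383]
up 2 [-0.0618 -0.2977 -2.2115]
up 3 [-0.1937  0.0743 -2.1184]
up 4 [-0.6599  0.0473 -2.0926]
up 5 [-0.0714  0.0403 -2.0259]
up 6 [ 0.3448 -0.2357 -2.3467]
up 7 [-0.1339 -0.1276 -2.0581]
up 8 [ 0.0787 -0.1708 -2.1806]
lifted t31.48 p [  8.9657   0.0534 153.6565] F [ 0.1159 -0.2938 -2.5243] M [ 0.0717 -0.1175  0.0575] g 0.547 30.0
```

```bash
cat >> h.py <<'E'
ty=np.radians(-5.5); TY=np.array([np.cos(ty),np.sin(ty),0]); TC=np.array([.496,.3596,0])-TY*.035; RT=R(ty+np.pi/2)
E
python3 - <<'E'
from h import *
p=np.array(ctrl.current_tool_pos()); p[2]=.2
ctrl.move_l(p,vel=.08,ori=Rg); ctrl.sleep(.1)
cv2.imwrite("pics/w4.png",ctrl.read_camera("wrist"))
ctrl.move_l(TC+PZ*.2,vel=.15,ori=RT); ctrl.sleep(.3); st("over tray")
T=wristpose(); np.save("w5.npy",T); cv2.imwrite("pics/w5.png",ctrl.read_camera("wrist"))
cv2.imwrite("pics/w45.png",np.vstack([cv2.imread("pics/w4.png")[90:384,80:440],cv2.imread("pics/w5.png")[90:384,80:440]]))
E
```

```text
over tray t35.64 p [ 13.6087 412.4237 200.0158] F [-0.1485 -0.3025 -2.0295] M [-0.0093 -0.0339  0.0354] g 0.544 30.0
```

View pics/w45.png

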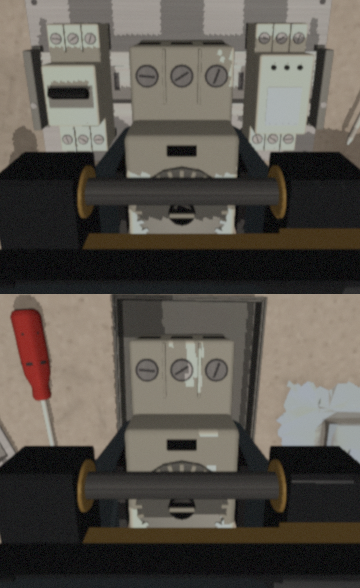

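View pics/w5.png

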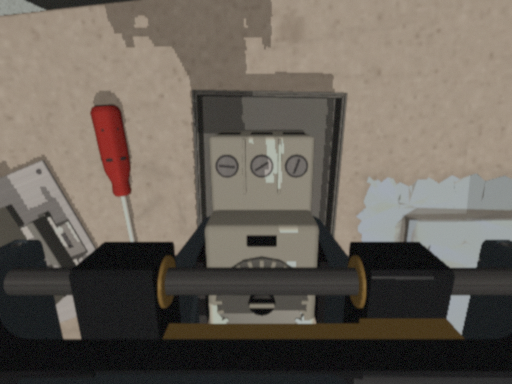

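The timer's front edge is still at row 135, as in the grasped view, so it hasn't slipped. The tray's near rim is at row 93, from column 194 to 345. I'll centre on that and set down.

```bash
python3 - <<'E'
from h import *
T=np.load("w5.npy"); e=cast("wrist",[(194,93),(345,94)],.034,T); m=e.mean(0); TX=np.array([-TY[1],TY[0],0])
print("lat",(m-TC)@TX,"fwd",(m-TC)@TY,"expected -.100",np.linalg.norm(e[1]-e[0]),"ang",np.degrees(np.arctan2(*(e[0]-e[1])[:2])))
lat=(m-TC)@TX; fwd=(m-TC)@TY+.1
assert abs(lat)<.015 and abs(fwd)<.02
G=TC+TX*lat+TY*fwd
ctrl.move_l(G+PZ*.06,vel=.1,ori=RT); st("above")
assert abs(F()[2]+2.2)<2
hit=ctrl.move_l(G+PZ*.027,vel=.03,contact_N=2.5)
z=ctrl.current_tool_pos()[2]
while not hit and z>.0185:
    z-=.0005; hit=ctrl.move_l(G+PZ*z,vel=.005); f=F()[2]; hit=f>-.2
    print(round(z,4),f)
st("touch")
E
```

```text
lat 0.008846760301551949 fwd -0.0939636121701348 expected -.100 0.16072619849786907 ang -174.1498205149307
above t37.27 p [ 22.7327 418.6503  60.5559] F [ 0.2461  0.0449 -2.2865] M [ 0.0151 -0.0325 -0.0028] g 0.547 30.0
0.0267 -2.7055361888459886
0.0262 -2.3687044894141454
0.0257 -2.466861783868105
0.0252 -2.03499452836015
0.0247 -2.623459595152805
0.0242 -2.4607042734266105
0.0237 -2.140516295221737
0.0232 -2.081475326267795
0.0227 -2.9631829199710187
0.0222 -2.12431487564856
0.0217 -2.322819320783605
0.0212 4.127756150270139
touch t41.99 p [ 22.4969 418.5809  21.4143] F [-0.6017 -0.693   4.5759] M [-0.2013  0.3361  0.0176] g 0.548 30.0
```

```bash
python3 - <<'E'
from h import *
ctrl.command_gripper(.9); ctrl.sleep(.2); st("open")
p=np.array(ctrl.current_tool_pos())
ctrl.move_l(p+PZ*.2,vel=.1); ctrl.move_l(p+PZ*.2-TY*.05,vel=.1); ctrl.sleep(.3); st("clear")
cv2.imwrite("pics/w6.png",ctrl.read_camera("wrist"))
E
```

```text
open t42.88 p [ 22.4403 418.5876  21.2266] F [ 0.2245 -0.0244  0.2989] M [ 0.024   0.0158 -0.0664] g 0.9 0.0
clear t46.02 p [-23.9169 436.4102 221.0765] F [ 0.0392 -0.1909  0.0572] M [ 0.0676 -0.0276  0.0101] g 0.902 0.0
```

View pics/w6.png

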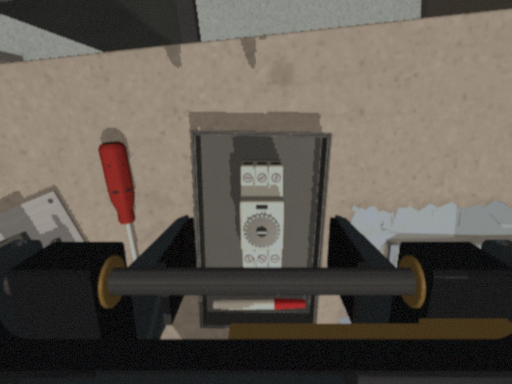

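The timer stands upright in the tray, with its dial at (262,230), clear of the marker at (260,304). Its rear edge is at about row 268, and the tray lies flat.

```bash
python3 -c "
from bench import ctrl
print(ctrl.sign_off(),ctrl.current_t())"
```

```text
the job is handed in; nothing more can be done
the job is handed in; nothing more can be done
```

The time switch is off the rail and standing upright in the empty part of the tray; contact forces stayed low throughout, and I handed the job in at about 46 s of the 72 s allowed, though the hand-in call did not return a verdict.

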